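# Find the full bottle by weight and clamp it on the shaker

## Task

Two of the three amber bottles at the front of the bench are nearly empty; you cannot see which, so lift them to feel which one is full. Gently set the full one upright on the shaker's mat between the two bars, then push the sliding clamp bar up by its red grip until it has driven the bottle against the rear bar and the sprung pad is firmly pressed in, and let go. Leave the nearly empty bottles standing about where they were and the rest of the bench as it is.

Things in the scene. Friction and masses are not known exactly. Their poses are not given: they have to be found in the camera images.
- bottle_1: one of three outwardly identical amber bottles with blue screw caps (56 mm across; cap 37 mm across from 90 to 112 mm height, tight). The full one weighs 0.34 to 0.42 kg, the two nearly empty ones 0.10 to 0.18 kg; which is which cannot be seen. Origin at the centre of the underside, z up
- bottle_2: another of the three identical amber bottles (see bottle_1), same size and origin
- bottle_3: another of the three identical amber bottles (see bottle_1), same size and origin
- shaker: small white orbital shaker, off and fixed to the bench, 280 mm along its x, 215 mm along its y; the top of its black mat is 72 mm above the bench. Origin at the centre of its underside; x points from the control panel and red grip to the rear bar. Two rails along x (y = +-92 mm, tops 95 mm above the bench) carry the clamp bar and the rear bar
- deck_spot (a point): point on top of the mat, at x = 30 mm, y = 0 of the shaker, where a standing bottle clears both bars whatever their start. The rear bar (rubber face, 80 to 124 mm above the bench) is bolted fast with its face anywhere from x = 72 to 102 mm of the shaker: its place is not given, it must be seen or felt
- clamp_grip (a point): middle of the red grip on the sliding clamp bar: a level bar 15 mm thick, 52 mm long along the shaker's y, its middle 134 mm above the bench, 42 mm above the plate that carries it. It stands 78 mm in front (shaker -x) of the sprung pad's free face and moves with the clamp bar
- clamp_bar (a joint): how far the clamp bar has been slid along the shaker's +x towards the rear bar, m: 0 fully open, 0.105 at its end. The unpressed pad's face stands at x = -45 mm + this value in the shaker's frame. It slides stiffly (about 9 N all the way) and stays where it is left
- clamp_pad (a joint): how far the sprung rubber pad (120 mm wide, from 80 to 124 mm above the bench) on the clamp bar is pressed in, m: 0 free, 0.008 fully in; it takes 3 N to start and 8 N fully in
- wash_bottle: bystander: white wash bottle with red cap and bent spout, 67 mm across, 207 mm high; origin at the centre of its underside
- timer: bystander: white bench timer with three coloured keys, 58 x 62 x 20 mm; origin at the centre of its underside
- beaker: bystander: small glass beaker, 45 mm across, 56 mm high; origin at the centre of its underside
- pen: bystander: black ballpoint pen lying on the bench, 130 mm long, 10 mm thick; origin at its middle
Things that resemble listed ones, but are neither listed nor needed, are in the scene too. What is shaped like the bottle_2 but pink or turquoise is not meant.

How it is judged:
By the outcome, as a careful person would: the job done as asked, in the order asked, and still so for the second after the job is handed in, with the robot touching nothing.
It also fails if it takes over 64 s, if anything falls off the work surface, if the arm or the gripper's body presses on something with over 40 N, if the wrist force passes 120 N, or if a joint passes its speed limit or range.

## Robot

A 7-joint arm with a two-finger parallel gripper is mounted at the origin on a cart in front of the work surface, level with it; the furniture and walls round the work are solid. World frame = base frame: x ahead of the robot, y to its left, z up, the work surface at z = 0. Lengths are in m, angles in rad, forces in N, time in s.
With the tool pointing down it reaches from about 0.425 to 0.875 m from the base axis. Payload 9.9 kg.
Tool frame: the origin (TCP) lies between the finger pads; the fingertips stand 25 mm ahead of it and the grasp point (between the pads) lies 6 mm ahead of it; z points along the fingers, y is the line along which they close (so a half turn about z gives the same grasp; the last joint's range is limited). The gripper opens to 85 mm and grips with 20 to 120 N. Pads are 22 mm wide; open, the fingers measure 114 mm over their backs; the gripper's body (76 mm by 85 mm) begins 54 mm behind the grasp point. The pads swing forward as they close: fully open they stand 13 mm farther back than shut.
Start: joints at [-1.25, 0.576, 0.025, 1.437, -0.015, 1.129, -0.057], TCP at [0.266, 0.62, 0.256] pointing down, gripper open.
Joint ranges: [-2.76, 2.76], [-0.34, 2.15], [-1.52, 1.57], [0.19, 2.46], [-1.09, 4.23], [0.17, 1.99], [-2.82, 2.82]. Speed limits (rad/s): [2.22, 2.22, 3.01, 3.01, 3.14, 3.14, 3.14].

## Interface

Orientations are given as [roll, pitch, yaw] about the fixed x, y, z axes, in that order (R = Rz(yaw) Ry(pitch) Rx(roll)).
In Python, from rig import ctrl gives the robot as it stands. The module is installed in compiled form; this text tells all that it offers.
- The arm moves only by the shell command python3 -m inch 'ROWS' [OPENING]. ROWS is JSON, a list of rows, each an object of numbers: "dx", "dy", "dz": the shift along the tool's x, y, z in units of 0.05 m (1.0 is 0.05 m); "yaw": the turn about the tool's z in units of 0.1 rad (1.0 is 0.1 rad). In form: [{"dx": .., "dy": .., "dz": .., "yaw": ..}, ...]. A call has exactly 5 rows; each row shifts and turns the commanded pose from where the row before left it, along the tool's axes as they then stand; what a row does not reach is not made up. A row lasts 1/10 s, in which the tool goes at most 50 mm and 8.59 degrees, less where a joint would pass 70% of its speed; a pose out of reach is approached as far as the arm can. A call with a number of a shift or a turn outside -1 to 1 is refused whole. A call with a gripper value outside its range is refused whole. OPENING is the opening, from 0 (shut) to 1 (fully open), set as the call begins (- or left out, the last holds). The fingers move at their own pace and stop on an object; the grip force is fixed at half the most. Time passes only in rows, so rows that do not move let the fingers close, or fill a call up. It gives the time, the measured TCP pose, the force, the opening and the grip force at its end, in the units of the state.
- ctrl.get_obs(): the state, without advancing time (a new reading comes with each control period).
- ctrl.read_camera(name): name is "scene" or "top" or "wrist"; returns (picture, depth): 400x640x3 uint8, blue, green, red; 400x640 float32, m along the optical axis (not along the pixel's ray), 0 where there is no reading.
- ctrl.calibration(name): a dict with "K" (3x3 intrinsics, pixels), "k1" (the pictures are not rectified: a ray, as slopes to the right and down, at radius r is drawn at 1 + k1 r^2 times it, then the intrinsics apply), "R" (3x3) and "t" (3): a world point X has camera coordinates R X + t; the wrist camera has in their place "mount" (4x4, takes a point from camera to tool coordinates, whose origin is the TCP and whose axes are the flange's). Camera axes: x right, y down, z forward; pixel columns grow to the right and rows downward; lengths in m; the calibration is good to about 2 mm. A picture is of the moment at which its call begins: read the wrist's pose just before it. calibration takes no time and is no camera call.
- ctrl.close_job(): hands the job in; it is judged then, once.
The state is a dict: "clock": time; "joints": joint angles; "joint_velocities": joint speeds; "joint_torque": joint torques, N m; "tcp_pos": TCP position; "tcp_rot": TCP orientation; "ft_force": force on the tool from outside, world axes, zero at the start; "wrist_torque": the same for the moment, N m; "gripper_width": opening from 0.0 (shut) to 1.0 (fully open); "finger_force": force on a finger pad.
Only numpy, scipy, OpenCV 4.12 (cv2) and the standard library are available. Lean on these libraries where they do the work, as an engineer would, in place of code of your own. Each camera call takes 0.05 s, during which the arm holds its last target. There are 200 camera calls.

## Working session

There is one attempt and no reset: what is moved stays moved. The work goes in short steps, Python scripts to look and compute and a shell command to move; the robot and the scene stay as the last step left them, time stands still between calls to the robot, and variables do not carry over. Pictures are saved under pics/ and viewed, at most 10 in all, crops included, and the job is handed in when it is done.

```bash
mkdir -p pics
cat > h.py <<'E'
import numpy as np, cv2
from rig import ctrl
from scipy.spatial.transform import Rotation as Rot
def grab(name):
    o=ctrl.get_obs(); im,d=ctrl.read_camera(name); c=ctrl.calibration(name)
    K=np.array(c["K"]);k1=c["k1"]
    v,u=np.mgrid[0:400,0:640]
    p=np.stack([(u-K[0,2])/K[0,0],(v-K[1,2])/K[1,1]],-1)
    q=p.copy()
    for _ in range(8): q=p/(1+k1*(q**2).sum(-1,keepdims=True))
    P=np.dstack([q*d[...,None],d])
    if "mount" in c:
        M=np.array(c["mount"]);P=P@M[:3,:3].T+M[:3,3]
        r=np.array(o["tcp_rot"]); R=r if r.shape==(3,3) else Rot.from_euler("xyz",r).as_matrix()
        W=P@R.T+np.array(o["tcp_pos"])
    else:
        W=(P-np.array(c["t"]))@np.array(c["R"])
    W[d==0]=np.nan
    return im,d,W
E
python3 - <<'E'
from h import *
o=ctrl.get_obs()
for k in o: print(k,np.round(o[k],3))
for n in("top","scene"):
    im,d,W=grab(n); np.savez("pics/"+n,im=im,W=W); cv2.imwrite(f"pics/{n}0.png",im)
E
```

```text
clock 0.0
joints [-1.25   0.577  0.025  1.438 -0.015  1.129 -0.056]
joint_velocities [-0.     0.     0.001 -0.     0.    -0.001 -0.001]
joint_torque [-1.0000e-03 -7.6575e+01  2.2500e+00 -2.8595e+01  1.5000e-02  1.3000e-02
  0.0000e+00]
tcp_pos [0.266 0.62  0.255]
tcp_rot [-3.14   0.     2.737]
ft_force [ 0.147  0.807 -0.128]
wrist_torque [-0.02   0.033 -0.024]
finger_force 0.0
gripper_width 1.001
```

View pics/top0.png

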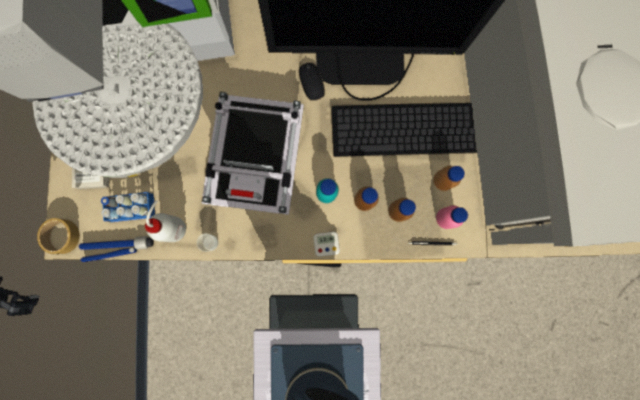

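View pics/scene0.png

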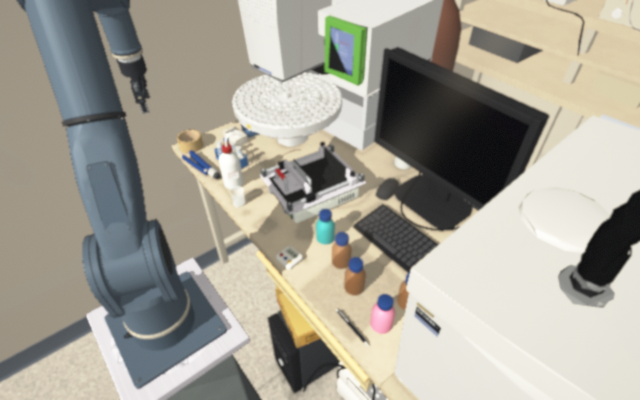

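The top view shows the amber bottles with caps at about (370,195), (406,206) and (455,174). The turquoise decoy is at (327,188) and the pink one at (458,215). The shaker is around (252,152) with its red grip at (242,193). The pen, timer, beaker and wash bottle are along the front edge.

Run:
```python
from h import *
z=np.load("pics/top.npz");im,W=z["im"],z["W"]
hsv=cv2.cvtColor(im,cv2.COLOR_BGR2HSV)
Z=W[...,2]
print("bench z",np.nanmedian(Z[215:235,270:300]))
blue=(hsv[...,0]>100)&(hsv[...,0]<130)&(hsv[...,1]>120)
for n,(u,v) in dict(b1=(370,195),b2=(406,206),b3=(455,174),pink=(459,215),turq=(328,186)).items():
    s=np.zeros_like(blue);s[v-14:v+15,u-14:u+15]=1
    m=s&(Z>0.105)&(Z<0.125)
    if n!='turq': m&=blue
    P=W[m];print(n,m.sum(),np.round(np.median(P,0),4),np.round((P.min(0)+P.max(0))/2,4),np.round(np.ptp(P,axis=0),3))
red=((hsv[...,0]<8)|(hsv[...,0]>172))&(hsv[...,1]>140)
s=np.zeros_like(red);s[180:205,222:265]=1
P=W[s&red&(Z>.12)&(Z<.155)];print("grip",len(P),P.mean(0).round(4),P.min(0).round(3),P.max(0).round(3))
r=cv2.minAreaRect(P[:,:2].astype(np.float32)*1000);print(r)
# shaker rails/mat
s=np.zeros_like(red);s[85:218,195:305]=1
for lo,hi in((.064,.08),(.088,.1),(.112,.13),(.03,.14)):
    m=s&(Z>lo)&(Z<hi);Q=W[m];print(lo,hi,len(Q),cv2.minAreaRect(Q[:,:2].astype(np.float32)*1000))
for n,(u,v) in dict(wash=(165,228),beaker=(208,242),timer=(326,244),pen=(432,241),mon=(370,40),kb=(400,130)).items():
    print(n,np.round(W[v,u],3))
S=cv2.resize(im[80:225,190:315],None,fx=4.6,fy=4.1,interpolation=cv2.INTER_CUBIC);cv2.imwrite("pics/sh.png",S)
```

```text
bench z 0.00043393228400312727
b1 166 [ 0.4773 -0.1245  0.1136] [ 0.4773 -0.1253  0.113 ] [0.033 0.031 0.009]
b2 178 [ 0.4486 -0.2129  0.1129] [ 0.4485 -0.2129  0.1123] [0.033 0.034 0.014]
b3 164 [ 0.5292 -0.3337  0.113 ] [ 0.5285 -0.3348  0.1128] [0.032 0.034 0.013]
pink 167 [ 0.429  -0.3364  0.1133] [ 0.4302 -0.3372  0.1117] [0.031 0.034 0.01 ]
turq 200 [ 0.4987 -0.0287  0.1136] [ 0.4983 -0.0299  0.1114] [0.036 0.035 0.013]
grip 118 [0.4795 0.169  0.1411] [0.473 0.145 0.135] [0.487 0.193 0.146]
((479.8177490234375, 168.8538055419922), (49.0342903137207, 11.565314292907715), 82.47254943847656)
0.064 0.08 6144 ((589.9718017578125, 154.96621704101562), (217.473388671875, 279.5723571777344), 82.43914031982422)
0.088 0.1 1706 ((589.1341552734375, 153.6011962890625), (204.9054718017578, 276.5111389160156), 81.84541320800781)
0.112 0.13 1045 ((582.3390502929688, 155.14291381835938), (200.85305786132812, 216.8247833251953), 81.78740692138672)
0.03 0.14 9581 ((589.9718017578125, 154.96621704101562), (217.473388671875, 279.5723571777344), 82.43914031982422)
wash [0.401 0.346 0.128]
beaker [0.372 0.275 0.004]
timer [ 0.366 -0.026  0.017]
pen [ 0.371 -0.302  0.001]
mon [ 0.827 -0.126  0.188]
kb [ 0.658 -0.222  0.027]
```

View pics/sh.png

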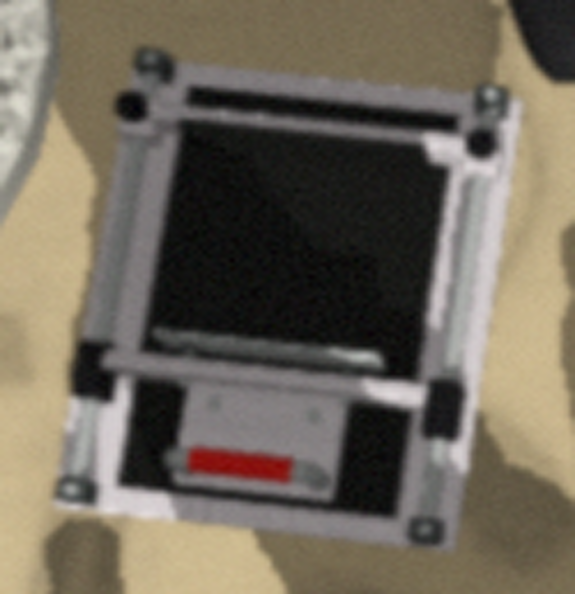

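```bash
cat >> h.py <<'E'
def to(x,y,z=None):
    o=ctrl.get_obs();p=np.array(o["tcp_pos"]);R=Rot.from_euler("xyz",o["tcp_rot"]).as_matrix()
    g=np.array([x,y,p[2] if z is None else z])
    print("units",np.round(R.T@(g-p)/.05,2),"yaw",round(o["tcp_rot"][2],3))
E
python3 -m inch '[{"yaw":1},{"yaw":1},{"yaw":1},{"yaw":1},{"yaw":1}]' 1; python3 -m inch '[{"yaw":1},{"yaw":1},{"yaw":1},{"yaw":1},{"yaw":1}]'; python3 -m inch '[{"yaw":1},{"yaw":1},{"yaw":1},{"yaw":0},{"yaw":0}]'
python3 -c "
from h import *
to(.5,.25,.26);to(.4775,-.125,.26)"
```

```text
units [-7.22 -4.96 -0.08] yaw 2.737
units [ -9.76 -12.03  -0.07] yaw 2.737invalid input
invalid input
invalid input
```

```bash
python3 -m inch '[{"dx":0,"dy":0,"dz":0,"yaw":1.0},{"dx":0,"dy":0,"dz":0,"yaw":1.0},{"dx":0,"dy":0,"dz":0,"yaw":1.0},{"dx":0,"dy":0,"dz":0,"yaw":1.0},{"dx":0,"dy":0,"dz":0,"yaw":1.0}]' 1
python3 -c "
from h import *
to(.5,.25,.26)"
```

```text
clock: 0.6
tcp_pos: [0.2657, 0.6202, 0.2558]
tcp_rot: [-3.141, 0.0, 2.233]
ft_force: [-0.0, 0.5, -0.6]
gripper_width: 0.999
finger_force: 0.0
units [-8.72 -0.85 -0.08] yaw 2.233
```

```bash
python3 -m inch '[{"dx":0,"dy":0,"dz":0,"yaw":1},{"dx":0,"dy":0,"dz":0,"yaw":1},{"dx":0,"dy":0,"dz":0,"yaw":1},{"dx":0,"dy":0,"dz":0,"yaw":1},{"dx":0,"dy":0,"dz":0,"yaw":1}]' >/dev/null;  python3 -m inch '[{"dx":0,"dy":0,"dz":0,"yaw":1},{"dx":0,"dy":0,"dz":0,"yaw":1},{"dx":0,"dy":0,"dz":0,"yaw":0.95},{"dx":0,"dy":0,"dz":0,"yaw":0},{"dx":0,"dy":0,"dz":0,"yaw":0}]'
python3 -c "
from h import *
to(.5,.25,.26);to(.4775,-.125,.26)"
```

```text
clock: 1.6
tcp_pos: [0.2656, 0.6204, 0.2559]
tcp_rot: [-3.142, 0.001, 1.445]
ft_force: [0.4, -0.1, -0.3]
gripper_width: 0.999
finger_force: 0.0
units [-6.76  5.58 -0.08] yaw 1.445
units [-14.26   6.08  -0.07] yaw 1.445
```

```bash
python3 -m inch '[{"dx":-0.68,"dy":0.56,"dz":0,"yaw":0},{"dx":-0.68,"dy":0.56,"dz":0,"yaw":0},{"dx":-0.68,"dy":0.56,"dz":0,"yaw":0},{"dx":-0.68,"dy":0.56,"dz":0,"yaw":0},{"dx":-0.68,"dy":0.56,"dz":0,"yaw":0}]' >/dev/null
python3 -m inch '[{"dx":-0.68,"dy":0.56,"dz":0,"yaw":0},{"dx":-0.68,"dy":0.56,"dz":0,"yaw":0},{"dx":-0.68,"dy":0.56,"dz":0,"yaw":0},{"dx":-0.68,"dy":0.56,"dz":0,"yaw":0},{"dx":-0.68,"dy":0.56,"dz":0,"yaw":0}]' 
python3 -m inch '[{"dx":-0.75,"dy":0.05,"dz":0,"yaw":0},{"dx":-0.75,"dy":0.05,"dz":0,"yaw":0},{"dx":-0.75,"dy":0.05,"dz":0,"yaw":0},{"dx":-0.75,"dy":0.05,"dz":0,"yaw":0},{"dx":-0.75,"dy":0.05,"dz":0,"yaw":0}]' 
python3 -c "
from h import *
to(.4775,-.125,.2)"
```

```text
clock: 2.6
tcp_pos: [0.5005, 0.2456, 0.2565]
tcp_rot: [3.141, -0.0, 1.445]
ft_force: [0.5, 0.8, 0.2]
gripper_width: 0.999
finger_force: 0.0
clock: 3.1
tcp_pos: [0.4878, 0.0582, 0.2565]
tcp_rot: [3.141, -0.0, 1.445]
ft_force: [0.3, -0.3, 0.5]
gripper_width: 1.003
finger_force: 0.0
units [-3.66  0.26  1.13] yaw 1.445
```

```bash
python3 -m inch '[{"dx":-0.74,"dy":0.06,"dz":0,"yaw":0},{"dx":-0.74,"dy":0.06,"dz":0.1,"yaw":0},{"dx":-0.74,"dy":0.06,"dz":0.3,"yaw":0},{"dx":-0.74,"dy":0.06,"dz":0.3,"yaw":0},{"dx":-0.7,"dy":0.02,"dz":0.3,"yaw":0}]'
python3 - <<'E'
from h import *
im,d,W=grab("wrist");cv2.imwrite("pics/w1.png",im)
h=cv2.cvtColor(im,cv2.COLOR_BGR2HSV);Z=W[...,2]
m=(h[...,0]>100)&(h[...,0]<130)&(h[...,1]>120)&(Z>.107)&(Z<.12)
n,l,st,c=cv2.connectedComponentsWithStats(m.astype(np.uint8))
for i in range(1,n):
    if st[i,4]>150:
        P=W[l==i];print(st[i],np.round((P.min(0)+P.max(0))/2,4),np.ptp(P,axis=0).round(3))
to(.4775,-.125,.107)
E
```

```text
clock: 3.6
tcp_pos: [0.4774, -0.1251, 0.206]
tcp_rot: [3.141, 0.0, 1.445]
ft_force: [1.0, -0.2, 0.9]
gripper_width: 0.999
finger_force: 0.0
[ 299   17   65   69 3440] [ 0.4978 -0.0267  0.1107] [0.036 0.037 0.007]
[ 290  188   56   55 2409] [ 0.4775 -0.1236  0.1105] [0.036 0.036 0.007]
[ 269  312   51   45 1781] [ 0.4493 -0.212   0.1103] [0.037 0.036 0.007]
units [0.13 0.03 1.95] yaw 1.438
```

View pics/w1.png

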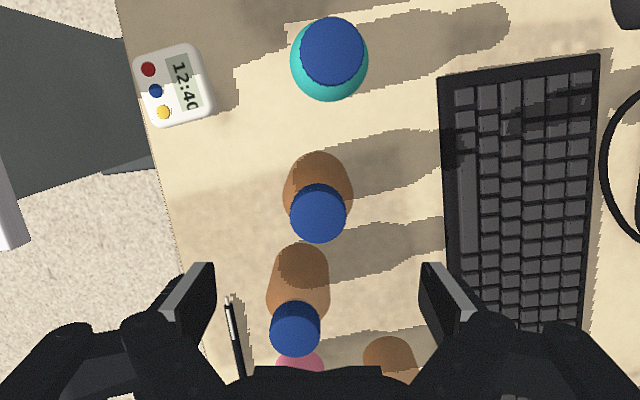

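The wrist view shows the turquoise cap at (333,50), the bottle_1 cap at (318,214) and the bottle_2 cap at (295,335). These agree with the top camera to about 1 mm.

```bash
python3 -m inch '[{"dx":0.03,"dy":0,"dz":0.4,"yaw":0},{"dx":0,"dy":0,"dz":0.5,"yaw":0},{"dx":0,"dy":0,"dz":0.5,"yaw":0},{"dx":0,"dy":0,"dz":0.4,"yaw":0},{"dx":0,"dy":0,"dz":0.14,"yaw":0}]' 
python3 -m inch '[{"dx":0,"dy":0,"dz":0,"yaw":0},{"dx":0,"dy":0,"dz":0,"yaw":0},{"dx":0,"dy":0,"dz":0,"yaw":0},{"dx":0,"dy":0,"dz":0,"yaw":0},{"dx":0,"dy":0,"dz":0,"yaw":0}]' 0.1
python3 -m inch '[{"dx":0,"dy":0,"dz":0,"yaw":0},{"dx":0,"dy":0,"dz":0,"yaw":0},{"dx":0,"dy":0,"dz":0,"yaw":0},{"dx":0,"dy":0,"dz":0,"yaw":0},{"dx":0,"dy":0,"dz":0,"yaw":0}]'
```

```text
clock: 4.15
tcp_pos: [0.4768, -0.1216, 0.1078]
tcp_rot: [-3.139, -0.0, 1.444]
ft_force: [0.1, -0.2, -0.3]
gripper_width: 1.001
finger_force: 0.0
clock: 4.65
tcp_pos: [0.48, -0.1223, 0.1123]
tcp_rot: [3.135, -0.0, 1.442]
ft_force: [-2.1, 2.1, 24.5]
gripper_width: 0.529
finger_force: 66.2
clock: 5.15
tcp_pos: [0.48, -0.1223, 0.1123]
tcp_rot: [3.135, -0.0, 1.442]
ft_force: [-1.6, 1.7, 23.2]
gripper_width: 0.528
finger_force: 66.2
```

The opening reads 45 mm and the upward force is 24 N, so the tips are wedged on the bottle's shoulder. I'll open and regrip higher, on the cap.

```bash
python3 -m inch '[{"dx":0,"dy":0,"dz":-0.05,"yaw":0},{"dx":0,"dy":0,"dz":-0.05,"yaw":0},{"dx":0,"dy":0,"dz":0,"yaw":0},{"dx":0,"dy":0,"dz":0,"yaw":0},{"dx":0,"dy":0,"dz":0,"yaw":0}]' 
python3 -m inch '[{"dx":0,"dy":0,"dz":0,"yaw":0},{"dx":0,"dy":0,"dz":0,"yaw":0},{"dx":0,"dy":0,"dz":0,"yaw":0},{"dx":0,"dy":0,"dz":-0.07,"yaw":0},{"dx":0,"dy":0,"dz":-0.06,"yaw":0}]' 0.9
python3 -m inch '[{"dx":0,"dy":0,"dz":0,"yaw":0},{"dx":0,"dy":0,"dz":0,"yaw":0},{"dx":0,"dy":0,"dz":0,"yaw":0},{"dx":0,"dy":0,"dz":0,"yaw":0},{"dx":0,"dy":0,"dz":0,"yaw":0}]' 0.1
python3 -m inch '[{"dx":0,"dy":0,"dz":0,"yaw":0},{"dx":0,"dy":0,"dz":0,"yaw":0},{"dx":0,"dy":0,"dz":0,"yaw":0},{"dx":0,"dy":0,"dz":0,"yaw":0},{"dx":0,"dy":0,"dz":0,"yaw":0}]'
```

```text
clock: 5.65
tcp_pos: [0.4775, -0.1219, 0.1142]
tcp_rot: [-3.141, 0.0, 1.442]
ft_force: [0.4, -0.4, -1.7]
gripper_width: 0.516
finger_force: 89.6
clock: 6.15
tcp_pos: [0.4776, -0.122, 0.1211]
tcp_rot: [-3.142, 0.0, 1.442]
ft_force: [1.0, -0.1, -0.0]
gripper_width: 0.9
finger_force: 0.0
clock: 6.65
tcp_pos: [0.4774, -0.122, 0.1211]
tcp_rot: [-3.142, -0.0, 1.442]
ft_force: [-2.5, 1.0, 7.2]
gripper_width: 0.404
finger_force: 59.0
clock: 7.15
tcp_pos: [0.4774, -0.122, 0.1211]
tcp_rot: [-3.142, -0.0, 1.442]
ft_force: [-0.9, 0.2, 6.6]
gripper_width: 0.408
finger_force: 59.0
```

```bash
python3 -m inch '[{"dx":0,"dy":0,"dz":-0.1,"yaw":0},{"dx":0,"dy":0,"dz":-0.2,"yaw":0},{"dx":0,"dy":0,"dz":-0.2,"yaw":0},{"dx":0,"dy":0,"dz":-0.1,"yaw":0},{"dx":0,"dy":0,"dz":0,"yaw":0}]' 
for i in 1 2 3 4; do python3 -m inch '[{"dx":0,"dy":0,"dz":0,"yaw":0},{"dx":0,"dy":0,"dz":0,"yaw":0},{"dx":0,"dy":0,"dz":0,"yaw":0},{"dx":0,"dy":0,"dz":0,"yaw":0},{"dx":0,"dy":0,"dz":0,"yaw":0}]' | grep ft_; done
python3 - <<'E'
from h import *
o=ctrl.get_obs();print(o["tcp_pos"],o["gripper_width"],o["joint_torque"])
E
```

```text
clock: 7.65
tcp_pos: [0.4781, -0.122, 0.1518]
tcp_rot: [3.14, -0.0, 1.442]
ft_force: [-0.9, -0.2, -1.1]
gripper_width: 0.404
finger_force: 59.9
ft_force: [-0.4, 0.5, -2.1]
ft_force: [1.1, 0.3, -1.4]
ft_force: [-0.4, -0.4, -1.0]
ft_force: [1.1, 0.1, -2.4]
[ 0.47760699 -0.12195134  0.1508268 ] 0.4011681627770551 [ 4.64248678e-04 -5.62132645e+01  6.70571744e+00 -1.91241753e+01
  1.49816251e-02  2.51958547e-03  6.11239579e-05]
```

Bottle_1 reads about 1.6 N, so it is nearly empty. I'll set it back down and try bottle_2.

```bash
python3 -m inch '[{"dx":0,"dy":0,"dz":0.2,"yaw":0},{"dx":0,"dy":0,"dz":0.2,"yaw":0},{"dx":0,"dy":0,"dz":0.12,"yaw":0},{"dx":0,"dy":0,"dz":0.05,"yaw":0},{"dx":0,"dy":0,"dz":0.02,"yaw":0}]' 
python3 -m inch '[{"dx":0,"dy":0,"dz":0,"yaw":0},{"dx":0,"dy":0,"dz":0,"yaw":0},{"dx":0,"dy":0,"dz":0,"yaw":0},{"dx":0,"dy":0,"dz":-0.1,"yaw":0},{"dx":0,"dy":0,"dz":-0.4,"yaw":0}]' 0.9
python3 -m inch '[{"dx":0,"dy":0,"dz":-0.6,"yaw":0},{"dx":0,"dy":0,"dz":-0.4,"yaw":0},{"dx":0,"dy":0,"dz":0,"yaw":0},{"dx":0,"dy":0,"dz":0,"yaw":0},{"dx":0,"dy":0,"dz":0,"yaw":0}]'
python3 -c "
from h import *
to(.449,-.2125,.121)"
```

```text
clock: 10.15
tcp_pos: [0.477, -0.1221, 0.1211]
tcp_rot: [-3.14, -0.0, 1.441]
ft_force: [-4.3, 2.0, 14.4]
gripper_width: 0.405
finger_force: 61.6
clock: 10.65
tcp_pos: [0.4767, -0.1217, 0.1456]
tcp_rot: [-3.139, 0.0, 1.442]
ft_force: [-0.4, -0.1, 0.0]
gripper_width: 0.902
finger_force: 0.0
clock: 11.15
tcp_pos: [0.4772, -0.1217, 0.1957]
tcp_rot: [-3.14, -0.0, 1.442]
ft_force: [0.3, 0.3, 0.4]
gripper_width: 0.898
finger_force: 0.0
units [-1.87 -0.32  1.49] yaw 1.442
```

```bash
python3 -m inch '[{"dx":-0.4,"dy":-0.06,"dz":0,"yaw":0},{"dx":-0.5,"dy":-0.1,"dz":0,"yaw":0},{"dx":-0.5,"dy":-0.1,"dz":0,"yaw":0},{"dx":-0.47,"dy":-0.06,"dz":0.2,"yaw":0},{"dx":0,"dy":0,"dz":0.2,"yaw":0}]'
python3 -m inch '[{"dx":0,"dy":0,"dz":0.4,"yaw":0},{"dx":0,"dy":0,"dz":0.4,"yaw":0},{"dx":0,"dy":0,"dz":0.2,"yaw":0},{"dx":0,"dy":0,"dz":0.08,"yaw":0},{"dx":0,"dy":0,"dz":0,"yaw":0}]'
python3 -m inch '[{"dx":0,"dy":0,"dz":0,"yaw":0},{"dx":0,"dy":0,"dz":0,"yaw":0},{"dx":0,"dy":0,"dz":0,"yaw":0},{"dx":0,"dy":0,"dz":0,"yaw":0},{"dx":0,"dy":0,"dz":0,"yaw":0}]' 0.1
python3 -m inch '[{"dx":0,"dy":0,"dz":0,"yaw":0},{"dx":0,"dy":0,"dz":0,"yaw":0},{"dx":0,"dy":0,"dz":-0.2,"yaw":0},{"dx":0,"dy":0,"dz":-0.2,"yaw":0},{"dx":0,"dy":0,"dz":-0.2,"yaw":0}]'
for i in 1 2 3 4; do python3 -m inch '[{"dx":0,"dy":0,"dz":0,"yaw":0},{"dx":0,"dy":0,"dz":0,"yaw":0},{"dx":0,"dy":0,"dz":0,"yaw":0},{"dx":0,"dy":0,"dz":0,"yaw":0},{"dx":0,"dy":0,"dz":0,"yaw":0}]' | grep -v clock; done
```

```text
clock: 11.65
tcp_pos: [0.4482, -0.2158, 0.1755]
tcp_rot: [-3.141, 0.002, 1.437]
ft_force: [0.6, -0.0, 0.5]
gripper_width: 0.902
finger_force: 0.0
clock: 12.15
tcp_pos: [0.4495, -0.2124, 0.1219]
tcp_rot: [-3.14, -0.0, 1.442]
ft_force: [-1.0, -1.2, 0.4]
gripper_width: 0.896
finger_force: 0.0
clock: 12.65
tcp_pos: [0.45, -0.2128, 0.1232]
tcp_rot: [3.14, 0.0, 1.442]
ft_force: [-1.3, 0.7, 7.6]
gripper_width: 0.406
finger_force: 58.9
clock: 13.15
tcp_pos: [0.4498, -0.2127, 0.1534]
tcp_rot: [3.141, 0.0, 1.442]
ft_force: [-0.1, -0.1, -1.1]
gripper_width: 0.403
finger_force: 59.9
tcp_pos: [0.4495, -0.2126, 0.152]
tcp_rot: [-3.141, -0.0, 1.442]
ft_force: [0.9, -0.4, -1.3]
gripper_width: 0.401
finger_force: 60.0
tcp_pos: [0.4497, -0.2126, 0.1523]
tcp_rot: [-3.142, 0.0, 1.442]
ft_force: [0.1, 0.7, -1.6]
gripper_width: 0.404
finger_force: 60.0
tcp_pos: [0.4497, -0.2126, 0.1523]
tcp_rot: [-3.142, 0.0, 1.442]
ft_force: [-0.2, 0.7, -2.1]
gripper_width: 0.405
finger_force: 60.0
tcp_pos: [0.4497, -0.2126, 0.1523]
tcp_rot: [3.142, 0.0, 1.442]
ft_force: [-0.4, -0.4, -1.0]
gripper_width: 0.406
finger_force: 60.0
```

Bottle_2 reads about 1.5 N, so it is nearly empty too. Putting it back and moving on to bottle_3.

```bash
python3 -m inch '[{"dx":0,"dy":0,"dz":0.2,"yaw":0},{"dx":0,"dy":0,"dz":0.2,"yaw":0},{"dx":0,"dy":0,"dz":0.11,"yaw":0},{"dx":0,"dy":0,"dz":0.05,"yaw":0},{"dx":0,"dy":0,"dz":0.02,"yaw":0}]' 
python3 -m inch '[{"dx":0,"dy":0,"dz":0,"yaw":0},{"dx":0,"dy":0,"dz":0,"yaw":0},{"dx":0,"dy":0,"dz":0,"yaw":0},{"dx":0,"dy":0,"dz":-0.1,"yaw":0},{"dx":0,"dy":0,"dz":-0.4,"yaw":0}]' 0.9
python3 -m inch '[{"dx":0,"dy":0,"dz":-0.6,"yaw":0},{"dx":0,"dy":0,"dz":-0.4,"yaw":0},{"dx":0,"dy":0,"dz":0,"yaw":0},{"dx":0,"dy":0,"dz":0,"yaw":0},{"dx":0,"dy":0,"dz":0,"yaw":0}]'
python3 -c "
from h import *
to(.529,-.3335,.122)"
```

```text
clock: 15.65
tcp_pos: [0.4492, -0.2127, 0.1233]
tcp_rot: [-3.141, -0.0, 1.441]
ft_force: [-5.0, 2.6, 18.3]
gripper_width: 0.405
finger_force: 61.9
clock: 16.15
tcp_pos: [0.4489, -0.2122, 0.1476]
tcp_rot: [-3.139, -0.001, 1.442]
ft_force: [0.5, 0.2, 0.7]
gripper_width: 0.895
finger_force: 0.0
clock: 16.65
tcp_pos: [0.4493, -0.2123, 0.1977]
tcp_rot: [-3.14, -0.0, 1.442]
ft_force: [-0.2, -0.0, -0.0]
gripper_width: 0.901
finger_force: 0.0
units [-2.2   1.89  1.51] yaw 1.442
```

```bash
python3 -m inch '[{"dx":-0.4,"dy":0.3,"dz":0,"yaw":0},{"dx":-0.5,"dy":0.4,"dz":0,"yaw":0},{"dx":-0.5,"dy":0.4,"dz":0,"yaw":0},{"dx":-0.5,"dy":0.4,"dz":0,"yaw":0},{"dx":-0.3,"dy":0.39,"dz":0,"yaw":0}]'
python3 -m inch '[{"dx":0,"dy":0,"dz":0,"yaw":0},{"dx":0,"dy":0,"dz":0,"yaw":0},{"dx":0,"dy":0,"dz":0.3,"yaw":0},{"dx":0,"dy":0,"dz":0.4,"yaw":0},{"dx":0,"dy":0,"dz":0.4,"yaw":0}]'
python3 -m inch '[{"dx":0,"dy":0,"dz":0.3,"yaw":0},{"dx":0,"dy":0,"dz":0.1,"yaw":0},{"dx":0,"dy":0,"dz":0,"yaw":0},{"dx":0,"dy":0,"dz":0,"yaw":0},{"dx":0,"dy":0,"dz":0,"yaw":0}]'
python3 -m inch '[{"dx":0,"dy":0,"dz":0,"yaw":0},{"dx":0,"dy":0,"dz":0,"yaw":0},{"dx":0,"dy":0,"dz":0,"yaw":0},{"dx":0,"dy":0,"dz":0,"yaw":0},{"dx":0,"dy":0,"dz":0,"yaw":0}]' 0.1
python3 -m inch '[{"dx":0,"dy":0,"dz":0,"yaw":0},{"dx":0,"dy":0,"dz":-0.1,"yaw":0},{"dx":0,"dy":0,"dz":-0.2,"yaw":0},{"dx":0,"dy":0,"dz":-0.2,"yaw":0},{"dx":0,"dy":0,"dz":-0.1,"yaw":0}]'
for i in 1 2; do python3 -m inch '[{"dx":0,"dy":0,"dz":0,"yaw":0},{"dx":0,"dy":0,"dz":0,"yaw":0},{"dx":0,"dy":0,"dz":0,"yaw":0},{"dx":0,"dy":0,"dz":0,"yaw":0},{"dx":0,"dy":0,"dz":0,"yaw":0}]' | grep -v clock; done
```

```text
clock: 17.15
tcp_pos: [0.5288, -0.336, 0.197]
tcp_rot: [-3.14, 0.0, 1.44]
ft_force: [-0.1, -0.0, 0.3]
gripper_width: 0.899
finger_force: 0.0
clock: 17.65
tcp_pos: [0.5286, -0.3326, 0.1425]
tcp_rot: [-3.141, -0.001, 1.442]
ft_force: [0.0, -0.0, 1.0]
gripper_width: 0.901
finger_force: 0.0
clock: 18.15
tcp_pos: [0.5295, -0.334, 0.1242]
tcp_rot: [3.14, 0.0, 1.442]
ft_force: [-0.2, -0.3, 0.4]
gripper_width: 0.903
finger_force: 0.0
clock: 18.65
tcp_pos: [0.5296, -0.3341, 0.124]
tcp_rot: [3.141, 0.0, 1.442]
ft_force: [-0.2, 0.1, 6.0]
gripper_width: 0.405
finger_force: 59.4
clock: 19.15
tcp_pos: [0.5295, -0.3342, 0.1547]
tcp_rot: [3.14, 0.001, 1.442]
ft_force: [0.3, -0.2, -3.5]
gripper_width: 0.402
finger_force: 60.2
tcp_pos: [0.5291, -0.3338, 0.153]
tcp_rot: [-3.141, -0.0, 1.442]
ft_force: [0.9, -0.8, -3.7]
gripper_width: 0.405
finger_force: 60.2
tcp_pos: [0.5292, -0.3339, 0.1533]
tcp_rot: [3.142, 0.0, 1.442]
ft_force: [-1.1, 0.6, -3.9]
gripper_width: 0.406
finger_force: 60.2
```

Bottle_3 reads about 3.7 N, so it is the full one. Taking it to the shaker.

```bash
python3 -m inch '[{"dx":0,"dy":0,"dz":-0.4,"yaw":0},{"dx":0,"dy":0,"dz":-0.8,"yaw":0},{"dx":0,"dy":0,"dz":-0.8,"yaw":0},{"dx":0,"dy":0,"dz":-0.6,"yaw":0},{"dx":0,"dy":0,"dz":-0.3,"yaw":0}]'
python3 -c "
from h import *
to(.6197,.151,.2)
z=np.load('pics/top.npz');W=z['W'];c=np.array([.590,.155]);a=-.132
X=W[...,:2]-c;sx=X[...,0]*np.cos(a)+X[...,1]*np.sin(a);sy=-X[...,0]*np.sin(a)+X[...,1]*np.cos(a)
for lo in np.arange(-.14,.14,.005):
  m=(abs(sy)<.04)&(sx>lo)&(sx<=lo+.005);print(round(lo,3),np.nanmedian(W[m][:,2]).round(3),end='; ')
"
```

```text
clock: 20.65
tcp_pos: [0.5298, -0.3346, 0.3016]
tcp_rot: [3.138, 0.002, 1.442]
ft_force: [-0.1, -0.8, -4.6]
gripper_width: 0.405
finger_force: 60.9
units [9.87 0.52 2.02] yaw 1.442
  return np.nanmean(a, axis, out=out, keepdims=keepdims)
```

```bash
python3 -m inch '[{"dx":0.3,"dy":0.03,"dz":0,"yaw":0},{"dx":0.6,"dy":0.03,"dz":0,"yaw":0},{"dx":0.8,"dy":0.04,"dz":0,"yaw":0},{"dx":0.8,"dy":0.04,"dz":0,"yaw":0},{"dx":0.8,"dy":0.04,"dz":0,"yaw":0}]'
python3 -m inch '[{"dx":0.8,"dy":0.04,"dz":0,"yaw":0},{"dx":0.8,"dy":0.04,"dz":0,"yaw":0},{"dx":0.8,"dy":0.04,"dz":0,"yaw":0},{"dx":0.8,"dy":0.04,"dz":0,"yaw":0},{"dx":0.8,"dy":0.04,"dz":0,"yaw":0}]'
python3 -m inch '[{"dx":0.8,"dy":0.04,"dz":0,"yaw":0},{"dx":0.8,"dy":0.04,"dz":0,"yaw":0},{"dx":0.6,"dy":0.04,"dz":0,"yaw":0},{"dx":0.3,"dy":0.03,"dz":0,"yaw":0},{"dx":0.1,"dy":0,"dz":0,"yaw":0}]'
python3 -m inch '[{"dx":0,"dy":0,"dz":0,"yaw":0},{"dx":0,"dy":0,"dz":0,"yaw":0},{"dx":0,"dy":0,"dz":0,"yaw":0},{"dx":0,"dy":0,"dz":0,"yaw":0},{"dx":0,"dy":0,"dz":0,"yaw":0}]'
python3 - <<'E'
from h import *
to(.6197,.151,.197)
im,d,W=grab("scene");cv2.imwrite("pics/s2.png",cv2.resize(im[90:290,200:450],None,fx=2.8,fy=2.8))
E
```

```text
clock: 21.15
tcp_pos: [0.559, -0.1682, 0.2968]
tcp_rot: [-3.139, -0.001, 1.442]
ft_force: [1.1, 0.4, -3.1]
gripper_width: 0.406
finger_force: 60.8
clock: 21.65
tcp_pos: [0.5942, 0.0288, 0.2968]
tcp_rot: [-3.139, -0.0, 1.443]
ft_force: [0.3, 0.4, -2.7]
gripper_width: 0.404
finger_force: 60.8
clock: 22.15
tcp_pos: [0.6184, 0.1564, 0.2967]
tcp_rot: [-3.139, 0.0, 1.445]
ft_force: [0.2, -0.5, -3.6]
gripper_width: 0.411
finger_force: 60.8
clock: 22.65
tcp_pos: [0.6192, 0.1528, 0.2985]
tcp_rot: [3.141, -0.0, 1.441]
ft_force: [0.6, 0.1, -3.1]
gripper_width: 0.407
finger_force: 60.8
units [-0.03  0.01  2.03] yaw 1.441
```

View pics/s2.png

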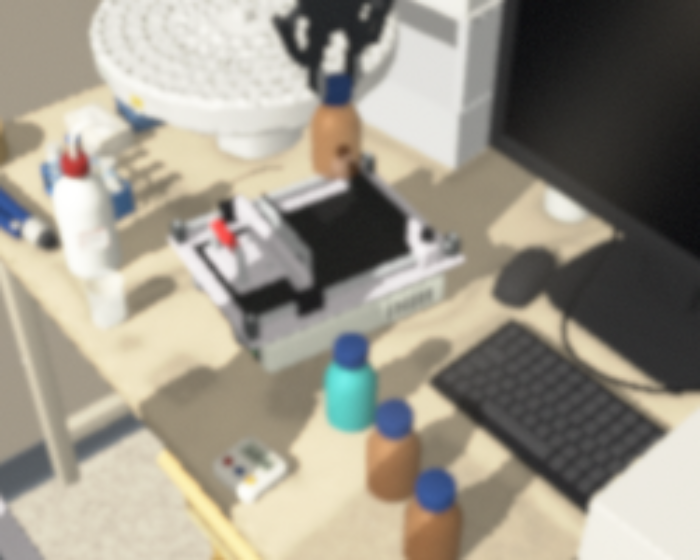

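The bottle hangs upright at (335,125) over the mat. The turquoise decoy and bottles 1 and 2 are standing at (350,390), (393,450) and (433,520). Lowering it now, slowly at the end.

```bash
python3 -m inch '[{"dx":-0.03,"dy":0,"dz":0.2,"yaw":0},{"dx":0,"dy":0,"dz":0.35,"yaw":0},{"dx":0,"dy":0,"dz":0.35,"yaw":0},{"dx":0,"dy":0,"dz":0.35,"yaw":0},{"dx":0,"dy":0,"dz":0.3,"yaw":0}]'
python3 -m inch '[{"dx":0,"dy":0,"dz":0.2,"yaw":0},{"dx":0,"dy":0,"dz":0.1,"yaw":0},{"dx":0,"dy":0,"dz":0.06,"yaw":0},{"dx":0,"dy":0,"dz":0,"yaw":0},{"dx":0,"dy":0,"dz":0,"yaw":0}]'
python3 -m inch '[{"dx":0,"dy":0,"dz":0.02,"yaw":0},{"dx":0,"dy":0,"dz":0.02,"yaw":0},{"dx":0,"dy":0,"dz":0.02,"yaw":0},{"dx":0,"dy":0,"dz":0,"yaw":0},{"dx":0,"dy":0,"dz":0,"yaw":0}]'
```

```text
clock: 23.2
tcp_pos: [0.6186, 0.1519, 0.2191]
tcp_rot: [-3.141, 0.001, 1.442]
ft_force: [-0.1, 0.3, -3.9]
gripper_width: 0.401
finger_force: 60.8
clock: 23.7
tcp_pos: [0.6194, 0.1521, 0.2034]
tcp_rot: [3.141, -0.0, 1.442]
ft_force: [0.9, 0.2, -3.2]
gripper_width: 0.399
finger_force: 60.8
clock: 24.2
tcp_pos: [0.619, 0.1521, 0.1998]
tcp_rot: [3.142, 0.0, 1.442]
ft_force: [0.7, 0.1, -3.6]
gripper_width: 0.404
finger_force: 60.8
```

```bash
python3 -m inch '[{"dx":0,"dy":0,"dz":0.02,"yaw":0},{"dx":0,"dy":0,"dz":0.02,"yaw":0},{"dx":0,"dy":0,"dz":0.015,"yaw":0},{"dx":0,"dy":0,"dz":0,"yaw":0},{"dx":0,"dy":0,"dz":0,"yaw":0}]'
```

```text
clock: 24.7
tcp_pos: [0.619, 0.1521, 0.197]
tcp_rot: [-3.142, 0.0, 1.442]
ft_force: [0.4, 0.0, -3.2]
gripper_width: 0.402
finger_force: 60.8
```

```bash
python3 -m inch '[{"dx":0,"dy":0,"dz":0.02,"yaw":0},{"dx":0,"dy":0,"dz":0.01,"yaw":0},{"dx":0,"dy":0,"dz":0,"yaw":0},{"dx":0,"dy":0,"dz":0,"yaw":0},{"dx":0,"dy":0,"dz":0,"yaw":0}]'
```

```text
clock: 25.2
tcp_pos: [0.6193, 0.1522, 0.196]
tcp_rot: [3.141, -0.0, 1.442]
ft_force: [0.4, -0.9, 3.4]
gripper_width: 0.405
finger_force: 61.4
```

Contact made. Releasing, going up, then to the red grip.

```bash
python3 -m inch '[{"dx":0,"dy":0,"dz":0,"yaw":0},{"dx":0,"dy":0,"dz":0,"yaw":0},{"dx":0,"dy":0,"dz":0,"yaw":0},{"dx":0,"dy":0,"dz":-0.1,"yaw":0},{"dx":0,"dy":0,"dz":-0.4,"yaw":0}]' 0.8
python3 -m inch '[{"dx":0,"dy":0,"dz":-0.6,"yaw":0},{"dx":0,"dy":0,"dz":-0.4,"yaw":0},{"dx":0,"dy":0,"dz":0,"yaw":0},{"dx":0,"dy":0,"dz":0,"yaw":0},{"dx":0,"dy":0,"dz":0,"yaw":0}]'
python3 - <<'E'
from h import *
im,d,W=grab("wrist");cv2.imwrite("pics/w2.png",im)
h=cv2.cvtColor(im,cv2.COLOR_BGR2HSV);Z=W[...,2]
m=(h[...,0]>100)&(h[...,0]<130)&(h[...,1]>120)&(Z>.17)&(Z<.2)
P=W[m];print("cap",len(P),np.median(P,0).round(4) if len(P) else'')
im,d,W=grab("top");h=cv2.cvtColor(im,cv2.COLOR_BGR2HSV);Z=W[...,2]
red=((h[...,0]<8)|(h[...,0]>172))&(h[...,1]>140);s=np.zeros_like(red);s[180:205,222:265]=1
P=W[s&red&(Z>.12)&(Z<.155)];print("grip",len(P),P.mean(0).round(4) if len(P) else '')
to(.48,.169,.25)
E
```

```text
clock: 25.7
tcp_pos: [0.6179, 0.1521, 0.2192]
tcp_rot: [-3.138, 0.002, 1.442]
ft_force: [0.0, 0.4, -0.3]
gripper_width: 0.801
finger_force: 0.0
clock: 26.2
tcp_pos: [0.6185, 0.1522, 0.2697]
tcp_rot: [-3.14, 0.0, 1.442]
ft_force: [-0.7, 0.6, -0.1]
gripper_width: 0.8
finger_force: 0.0
cap 3195 [0.6224 0.1515 0.1835]
grip 60 [0.4781 0.1576 0.1412]
units [-0.02 -2.79  0.4 ] yaw 1.442
```

View pics/w2.png

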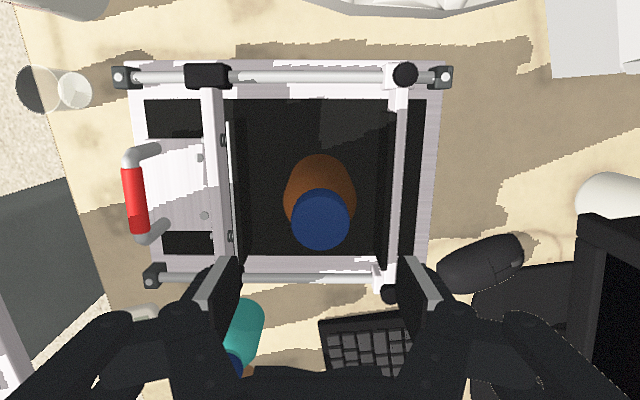

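The wrist view shows the bottle standing (cap at (320,220)) between the clamp bar (x≈230) and the rear bar (x≈390). The red grip is at (134,200). I'll measure the grip and bars from this view.

Run:
```python
from h import *
im,d,W=grab("wrist");h=cv2.cvtColor(im,cv2.COLOR_BGR2HSV);Z=W[...,2]
red=((h[...,0]<8)|(h[...,0]>172))&(h[...,1]>120)&(Z>.11)&(Z<.16)
P=W[red];print("grip",len(P),((P.min(0)+P.max(0))/2).round(4),cv2.minAreaRect(P[:,:2].astype(np.float32)*1000),np.percentile(P[:,2],95))
c=np.array([.590,.155]);a=-.132
X=W[...,:2]-c;sx=X[...,0]*np.cos(a)+X[...,1]*np.sin(a);sy=-X[...,0]*np.sin(a)+X[...,1]*np.cos(a)
for v in (125,140,150): print([(u,round(float(sx[v,u]),4),round(float(Z[v,u]),3)) for u in (222,226,230,234,238,242,376,380,384,388,392,396,400)])
g=(P.min(0)+P.max(0))/2
to(g[0],g[1],.2)
```

```text
grip 1382 [0.6658 0.1133 0.1392] ((659.3448486328125, 115.61445617675781), (87.12333679199219, 393.3781433105469), 76.21406555175781) 0.14135170932719207
[(222, -0.0518, 0.091), (226, -0.0406, 0.121), (230, -0.0366, 0.125), (234, -0.034, 0.123), (238, -0.0334, 0.112), (242, -0.0336, 0.097), (376, 0.0804, 0.071), (380, 0.0806, 0.09), (384, 0.0809, 0.107), (388, 0.081, 0.122), (392, 0.0837, 0.123), (396, 0.0887, 0.114), (400, 0.092, 0.113)]
[(222, -0.0491, 0.104), (226, -0.045, 0.107), (230, -0.0378, 0.123), (234, -0.0347, 0.123), (238, -0.0332, 0.116), (242, -0.0334, 0.101), (376, 0.081, 0.071), (380, 0.0815, 0.089), (384, 0.0806, 0.111), (388, 0.0814, 0.123), (392, 0.0845, 0.123), (396, 0.0898, 0.113), (400, 0.0929, 0.113)]
[(222, -0.0511, 0.099), (226, -0.0514, 0.085), (230, -0.0389, 0.12), (234, -0.0347, 0.125), (238, -0.0331, 0.119), (242, -0.0333, 0.104), (376, 0.0816, 0.07), (380, 0.0817, 0.09), (384, 0.0819, 0.107), (388, 0.0817, 0.124), (392, 0.0849, 0.123), (396, 0.0902, 0.113), (400, 0.0934, 0.113)]
units [-0.65  1.04  1.39] yaw 1.442
```

```bash
python3 -m inch '[{"dx":0,"dy":-0.4,"dz":0,"yaw":0},{"dx":0,"dy":-0.7,"dz":0,"yaw":0},{"dx":0,"dy":-0.7,"dz":0,"yaw":0},{"dx":0,"dy":-0.6,"dz":0.2,"yaw":0},{"dx":0,"dy":-0.4,"dz":0.3,"yaw":0}]' 0.6
python3 -m inch '[{"dx":0,"dy":0,"dz":0.4,"yaw":0},{"dx":0,"dy":0,"dz":0.4,"yaw":0},{"dx":0,"dy":0,"dz":0.2,"yaw":0},{"dx":0,"dy":0,"dz":0,"yaw":0},{"dx":0,"dy":0,"dz":0,"yaw":0}]'
python3 -c "
from h import *
to(.4795,.1695,.142)"
```

```text
clock: 26.85
tcp_pos: [0.4784, 0.1705, 0.2456]
tcp_rot: [-3.142, -0.001, 1.442]
ft_force: [0.6, 0.7, -0.9]
gripper_width: 0.601
finger_force: 0.0
clock: 27.35
tcp_pos: [0.4805, 0.17, 0.1958]
tcp_rot: [3.142, 0.0, 1.441]
ft_force: [-0.0, 0.2, 0.6]
gripper_width: 0.6
finger_force: 0.0
units [-0.01 -0.02  1.08] yaw 1.441
```

```bash
python3 -m inch '[{"dx":0,"dy":-0.02,"dz":0.3,"yaw":0},{"dx":0,"dy":0,"dz":0.4,"yaw":0},{"dx":0,"dy":0,"dz":0.2,"yaw":0},{"dx":0,"dy":0,"dz":0.1,"yaw":0},{"dx":0,"dy":0,"dz":0.04,"yaw":0}]'
python3 -m inch '[{"dx":0,"dy":0,"dz":0,"yaw":0},{"dx":0,"dy":0,"dz":0,"yaw":0},{"dx":0,"dy":0,"dz":0,"yaw":0},{"dx":0,"dy":0,"dz":0,"yaw":0},{"dx":0,"dy":0,"dz":0,"yaw":0}]' 0
python3 -m inch '[{"dx":0,"dy":0,"dz":0,"yaw":0},{"dx":0,"dy":0,"dz":0,"yaw":0},{"dx":0,"dy":0,"dz":0,"yaw":0},{"dx":0,"dy":0,"dz":0,"yaw":0},{"dx":0,"dy":0,"dz":0,"yaw":0}]'
```

```text
clock: 27.85
tcp_pos: [0.4795, 0.1702, 0.1437]
tcp_rot: [3.141, -0.0, 1.442]
ft_force: [-0.2, 0.5, -0.5]
gripper_width: 0.603
finger_force: 0.0
clock: 28.35
tcp_pos: [0.4797, 0.1704, 0.1443]
tcp_rot: [3.14, -0.001, 1.442]
ft_force: [-0.5, -0.1, 5.8]
gripper_width: 0.151
finger_force: 58.4
clock: 28.85
tcp_pos: [0.4797, 0.1704, 0.1443]
tcp_rot: [3.14, -0.001, 1.442]
ft_force: [0.2, -0.8, 6.6]
gripper_width: 0.156
finger_force: 58.4
```

```bash
python3 -m inch '[{"dx":0,"dy":0.1,"dz":0,"yaw":0},{"dx":0,"dy":0.15,"dz":0,"yaw":0},{"dx":0,"dy":0.15,"dz":0,"yaw":0},{"dx":0,"dy":0.12,"dz":0,"yaw":0},{"dx":0,"dy":0.08,"dz":0,"yaw":0}]'
python3 -m inch '[{"dx":0,"dy":0.05,"dz":0,"yaw":0},{"dx":0,"dy":0.05,"dz":0,"yaw":0},{"dx":0,"dy":0.05,"dz":0,"yaw":0},{"dx":0,"dy":0.05,"dz":0,"yaw":0},{"dx":0,"dy":0.05,"dz":0,"yaw":0}]'
python3 -m inch '[{"dx":0,"dy":0.05,"dz":0,"yaw":0},{"dx":0,"dy":0.05,"dz":0,"yaw":0},{"dx":0,"dy":0.05,"dz":0,"yaw":0},{"dx":0,"dy":0.05,"dz":0,"yaw":0},{"dx":0,"dy":0.05,"dz":0,"yaw":0}]'
```

```text
clock: 29.35
tcp_pos: [0.5074, 0.1667, 0.1442]
tcp_rot: [-3.138, -0.0, 1.442]
ft_force: [-9.6, 0.6, 15.4]
gripper_width: 0.152
finger_force: 59.6
clock: 29.85
tcp_pos: [0.5189, 0.1651, 0.1442]
tcp_rot: [-3.137, -0.0, 1.442]
ft_force: [-11.5, 0.4, 17.1]
gripper_width: 0.151
finger_force: 60.0
clock: 30.35
tcp_pos: [0.5313, 0.1636, 0.1442]
tcp_rot: [-3.137, -0.0, 1.442]
ft_force: [-12.2, 1.1, 16.8]
gripper_width: 0.153
finger_force: 59.9
```

```bash
python3 -m inch '[{"dx":0,"dy":0.04,"dz":0,"yaw":0},{"dx":0,"dy":0.04,"dz":0,"yaw":0},{"dx":0,"dy":0.04,"dz":0,"yaw":0},{"dx":0,"dy":0.04,"dz":0,"yaw":0},{"dx":0,"dy":0.02,"dz":0,"yaw":0}]'
python3 -m inch '[{"dx":0,"dy":0.02,"dz":0,"yaw":0},{"dx":0,"dy":0.01,"dz":0,"yaw":0},{"dx":0,"dy":0.01,"dz":0,"yaw":0},{"dx":0,"dy":0,"dz":0,"yaw":0},{"dx":0,"dy":0,"dz":0,"yaw":0}]'
```

```text
clock: 30.85
tcp_pos: [0.5401, 0.1624, 0.1442]
tcp_rot: [-3.137, -0.0, 1.442]
ft_force: [-13.5, -0.2, 18.2]
gripper_width: 0.149
finger_force: 60.0
clock: 31.35
tcp_pos: [0.5417, 0.1622, 0.1442]
tcp_rot: [-3.136, -0.0, 1.442]
ft_force: [-13.6, 0.2, 18.2]
gripper_width: 0.152
finger_force: 60.1
```

```bash
python3 -m inch '[{"dx":0,"dy":0.02,"dz":0,"yaw":0},{"dx":0,"dy":0.02,"dz":0,"yaw":0},{"dx":0,"dy":0,"dz":0,"yaw":0},{"dx":0,"dy":0,"dz":0,"yaw":0},{"dx":0,"dy":0,"dz":0,"yaw":0}]'
python3 -m inch '[{"dx":0,"dy":0.02,"dz":0,"yaw":0},{"dx":0,"dy":0,"dz":0,"yaw":0},{"dx":0,"dy":0,"dz":0,"yaw":0},{"dx":0,"dy":0,"dz":0,"yaw":0},{"dx":0,"dy":0,"dz":0,"yaw":0}]'
python3 - <<'E'
from h import *
for n in("wrist","top"):
    im,d,W=grab(n)
    if n=="wrist":cv2.imwrite("pics/w3.png",im)
    h=cv2.cvtColor(im,cv2.COLOR_BGR2HSV);Z=W[...,2]
    m=(h[...,0]>100)&(h[...,0]<130)&(h[...,1]>120)&(Z>.175)&(Z<.195)&(W[...,0]>.55)
    P=W[m];print(n,len(P),((P.min(0)+P.max(0))/2).round(4) if len(P) else '', ctrl.get_obs()["ft_force"])
E
```

```text
clock: 31.85
tcp_pos: [0.5435, 0.1619, 0.1442]
tcp_rot: [-3.136, -0.0, 1.442]
ft_force: [-14.8, -0.5, 18.5]
gripper_width: 0.149
finger_force: 60.1
clock: 32.35
tcp_pos: [0.5443, 0.1618, 0.1442]
tcp_rot: [-3.136, -0.0, 1.442]
ft_force: [-14.2, 1.1, 19.5]
gripper_width: 0.147
finger_force: 60.1
wrist 4433 [0.6177 0.1527 0.1803] [-14.99707465   0.88711557  18.47839098]
top 235 [ 0.7263 -0.0924  0.1852] [-15.15909108   0.24586466  19.7928585 ]
```

View pics/w3.png

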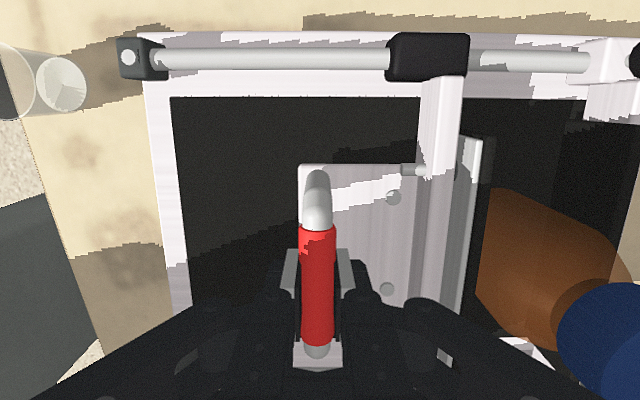

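The grip is held firmly, and the pad's face touches the bottle at about (480,240). The force suggests the pad is pressed in about 5 mm, so I'll creep a bit further.

```bash
python3 -m inch '[{"dx":0,"dy":0.02,"dz":0,"yaw":0},{"dx":0,"dy":0,"dz":0,"yaw":0},{"dx":0,"dy":0,"dz":0,"yaw":0},{"dx":0,"dy":0,"dz":0,"yaw":0},{"dx":0,"dy":0,"dz":0,"yaw":0}]'
for i in 1 2 3 4 5 6; do python3 -c "
from h import *
ctrl.read_camera('top');o=ctrl.get_obs();print(np.round(o['ft_force'],1),np.round(o['tcp_pos'],4))";done
```

```text
clock: 32.95
tcp_pos: [0.5452, 0.1617, 0.1442]
tcp_rot: [-3.135, -0.0, 1.442]
ft_force: [-15.8, 0.3, 19.2]
gripper_width: 0.151
finger_force: 60.2
[-15.5   1.   19.5] [0.5452 0.1617 0.1442]
[-14.4   0.5  18.8] [0.5452 0.1617 0.1442]
[-16.3   0.6  20. ] [0.5452 0.1617 0.1442]
[-15.1   1.6  19.4] [0.5452 0.1617 0.1442]
[-15.3   0.7  19.6] [0.5452 0.1617 0.1442]
[-15.2   0.3  19.3] [0.5452 0.1617 0.1442]
```

```bash
python3 -m inch '[{"dx":0,"dy":0.02,"dz":0,"yaw":0},{"dx":0,"dy":0,"dz":0,"yaw":0},{"dx":0,"dy":0,"dz":0,"yaw":0},{"dx":0,"dy":0,"dz":0,"yaw":0},{"dx":0,"dy":0,"dz":0,"yaw":0}]'
for i in 1 2 3 4 5 6; do python3 -c "
from h import *
ctrl.read_camera('top');o=ctrl.get_obs();print(np.round(o['ft_force'],1),np.round(o['tcp_pos'],4))";done
```

```text
clock: 33.75
tcp_pos: [0.546, 0.1616, 0.1442]
tcp_rot: [-3.135, -0.0, 1.443]
ft_force: [-16.0, 0.9, 20.4]
gripper_width: 0.153
finger_force: 60.2
[-15.1   0.5  20.5] [0.546  0.1616 0.1442]
[-15.5   1.4  20.4] [0.546  0.1616 0.1442]
[-15.4   0.1  19.6] [0.546  0.1616 0.1442]
[-15.4   0.7  20.1] [0.546  0.1616 0.1442]
[-16.4   0.4  19.7] [0.546  0.1616 0.1442]
[-15.9   0.1  19.5] [0.546  0.1616 0.1442]
```

```bash
python3 -m inch '[{"dx":0,"dy":0.02,"dz":0,"yaw":0},{"dx":0,"dy":0,"dz":0,"yaw":0},{"dx":0,"dy":0,"dz":0,"yaw":0},{"dx":0,"dy":0,"dz":0,"yaw":0},{"dx":0,"dy":0,"dz":0,"yaw":0}]'
for i in 1 2 3 4; do python3 -c "
from h import *
ctrl.read_camera('top');o=ctrl.get_obs();print(np.round(o['ft_force'],1),np.round(o['tcp_pos'],4))";done
```

```text
clock: 34.55
tcp_pos: [0.5464, 0.1615, 0.1442]
tcp_rot: [-3.134, -0.0, 1.443]
ft_force: [-17.8, 0.8, 21.3]
gripper_width: 0.151
finger_force: 60.5
[-17.7   0.8  22.1] [0.5464 0.1615 0.1442]
[-18.4   1.2  21.7] [0.5464 0.1615 0.1442]
[-18.1   1.9  21.6] [0.5464 0.1616 0.1442]
[-17.    0.4  22.3] [0.5464 0.1615 0.1442]
```

The force now rises steeply, so the pad is fully in. Letting go and retreating upward.

```bash
python3 -m inch '[{"dx":0,"dy":0,"dz":0,"yaw":0},{"dx":0,"dy":0,"dz":0,"yaw":0},{"dx":0,"dy":0,"dz":0,"yaw":0},{"dx":0,"dy":0,"dz":0,"yaw":0},{"dx":0,"dy":0,"dz":0,"yaw":0}]' 0.6
python3 -m inch '[{"dx":0,"dy":-0.05,"dz":-0.2,"yaw":0},{"dx":0,"dy":0,"dz":-0.6,"yaw":0},{"dx":0,"dy":0,"dz":-0.8,"yaw":0},{"dx":0,"dy":0,"dz":-0.6,"yaw":0},{"dx":0,"dy":0,"dz":-0.4,"yaw":0}]'
python3 -m inch '[{"dx":0,"dy":-0.4,"dz":0,"yaw":0},{"dx":0,"dy":-0.6,"dz":0,"yaw":0},{"dx":0,"dy":-0.3,"dz":0,"yaw":0},{"dx":0,"dy":0,"dz":0,"yaw":0},{"dx":0,"dy":0,"dz":0,"yaw":0}]'
python3 - <<'E'
from h import *
im,d,W=grab("wrist");cv2.imwrite("pics/w4.png",im)
h=cv2.cvtColor(im,cv2.COLOR_BGR2HSV);Z=W[...,2]
m=(h[...,0]>100)&(h[...,0]<130)&(h[...,1]>120)&(Z>.175)&(Z<.195)
c=np.array([.590,.155]);a=-.132;R=np.array([[np.cos(a),np.sin(a)],[-np.sin(a),np.cos(a)]])
P=W[m];q=(P.min(0)+P.max(0))/2;print("cap",len(P),q.round(4),R@(q[:2]-c))
red=((h[...,0]<8)|(h[...,0]>172))&(h[...,1]>120)&(Z>.12)&(Z<.16)&(abs(W[...,0]-.54)<.04)&(abs(W[...,1]-.16)<.05)
P=W[red];q=(P.min(0)+P.max(0))/2;print("grip",len(P),q.round(4),R@(q[:2]-c))
im,d,W=grab("scene");cv2.imwrite("pics/s4.png",im[90:310,150:450])
E
```

```text
clock: 35.25
tcp_pos: [0.5507, 0.161, 0.1434]
tcp_rot: [3.141, 0.0, 1.442]
ft_force: [0.2, 0.3, -0.5]
gripper_width: 0.597
finger_force: 0.0
clock: 35.75
tcp_pos: [0.5486, 0.1611, 0.2768]
tcp_rot: [3.139, -0.001, 1.441]
ft_force: [0.9, 0.5, -1.3]
gripper_width: 0.602
finger_force: 0.0
clock: 36.25
tcp_pos: [0.484, 0.1698, 0.2743]
tcp_rot: [3.14, -0.001, 1.442]
ft_force: [0.1, 0.6, 0.0]
gripper_width: 0.597
finger_force: 0.0
cap 2633 [0.6416 0.149  0.1803] [0.05198183 0.00084346]
grip 1186 [0.5453 0.1625 0.1374] [-0.04529965  0.00154587]
```

View pics/w4.png

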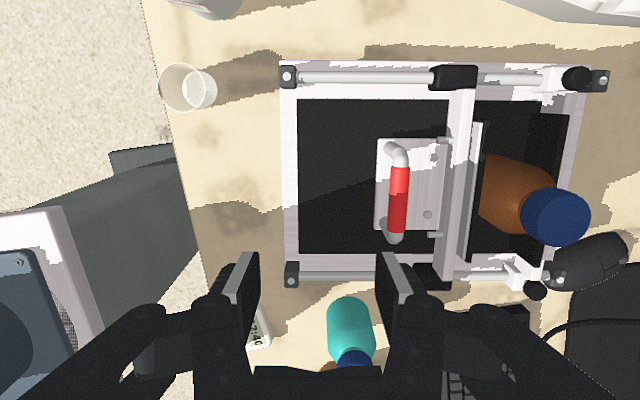

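View pics/s4.png

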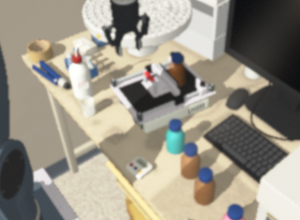

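The bottle stands upright with its cap at (557,217), held between the pad and the rear bar. Its centre is at shaker x≈52 mm and the pad is pressed in about 7.5 mm. The decoy and bottles 1 and 2 stand untouched, and the gripper is clear of everything.

```bash
python3 -c "
from rig import ctrl
print(ctrl.close_job())"
```

```text
the job is handed in; nothing more can be done
None
```

The full bottle (bottle_3, about 3.7 N against 1.5 N for the others) stands clamped upright against the rear bar with the sprung pad pressed in about 7.5 mm; bottles 1 and 2 are back where they stood, and the job was handed in at about 36 s with the gripper clear.

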